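# Lock the visor chuck and pump it down

### The arm

A 6-joint arm with a two-finger parallel gripper is mounted at the origin on the work surface. World frame = base frame: x ahead of the robot, y to its left, z up, the work surface at z = 0. Lengths are in m, angles in degrees, forces in N, time in s.
With the tool pointing down it reaches from about 0.4 to 0.825 m from the base axis. Payload 7 kg.
Tool frame: the origin (TCP) lies on the centre line of the jaws, within the pads' length; the fingertips stand 11 mm ahead of it and the grasp point (between the pads) lies 8 mm behind it; z points along the fingers, y is the line along which they close (so a half turn about z gives the same grasp; the last joint's range is limited). The gripper opens to 88 mm and grips with 3 to 60 N. Pads are 19 mm wide; open, the fingers measure 130 mm over their backs; the gripper's body (78 mm by 193 mm) begins 47 mm behind the grasp point.
Start: joints at [89.158, 20.546, 0.682, 0, -70.136, -16.507], TCP at [0.201, 0.644, 0.217] pointing down, gripper open.
Joint ranges: [-176.03, 176.03], [-82.01, 121.73], [-58.28, 71.71], [-173.87, 95.51], [-174.79, -0.11], [-173.66, 173.66]. Speed limits (degrees/s): [136.94, 136.94, 172.46, 180, 180, 180].

### API

Orientations are given as [roll, pitch, yaw] about the fixed x, y, z axes, in that order (R = Rz(yaw) Ry(pitch) Rx(roll)).
In Python, from cell import env gives the robot as it stands. The module is installed in compiled form; this text tells all that it offers.
- The arm moves only by the tool send_rows, never from a script. Its argument "commands" is a list of rows, each an object of numbers: "tx", "ty", "tz": the shift along the tool's x, y, z in mm; "ax", "ay", "az": the turn, a rotation vector about the tool's x, y, z in degrees. In form: [{"tx": .., "ty": .., "tz": .., "ax": .., "ay": .., "az": ..}, ...]. A call has 1 to 5 rows; each row shifts and turns the commanded pose from where the row before left it, along the tool's axes as they then stand; what a row does not reach is not made up. A row lasts 1/8 s, in which the tool goes at most 62.5 mm and 10.7 degrees, less where a joint would pass 70% of its speed; a pose out of reach is approached as far as the arm can. A call is refused whole if a number of a shift passes 62.5 or a number of a turn 10.7, either way. A call with a gripper value outside its range is refused whole. "fingers" is the opening, from -1 (shut) to 1 (fully open), set as the call begins (left out, the last holds). The fingers move at their own pace and stop on an object; "force" is the grip in N (left out, the last holds). Time passes only in rows, so rows that do not move let the fingers close. It gives the time, the measured TCP pose, the force, the opening and the grip force at its end, in the units of the state.
- env.sense(): the state, without advancing time (a new reading comes with each control period).
- env.get_image(name): name is "side" or "top"; returns (picture, depth): 480x640x3 uint8, red, green, blue; 480x640 float32, m along the optical axis (not along the pixel's ray), 0 where there is no reading.
- env.get_calibration(name): a dict with "intrinsics" (3x3 intrinsics, pixels), "D" ([k1, k2, p1, p2, k3] as OpenCV has them; the pictures are not rectified), "position" and "attitude" of the camera in the world. Camera axes: x right, y up, looking along -z (the intrinsics and any distortion apply to the point x, -y, -z); pixel columns grow to the right and rows downward; lengths in m; the calibration is good to about 2 mm. A picture is of the moment at which its call begins. get_calibration takes no time and is no camera call.
- env.hand_in(): hands the job in; it is judged then, once.
The state is a dict: "time_s": time; "joint_pos": joint angles; "qd": joint speeds; "effort": joint torques, N m; "eef_pos": TCP position; "orientation": TCP orientation; "force": force on the tool from outside, world axes, zero at the start; "torque": the same for the moment, N m; "finger_gap": opening from 0.0 (shut) to 1.0 (fully open); "finger_force": force on a finger pad.
Only numpy, scipy, OpenCV 4.12 (cv2) and the standard library are available. Lean on these libraries where they do the work, as an engineer would, in place of code of your own. Each camera call takes 0.05 s, during which the arm holds its last target. There are 200 camera calls.

### The job

The clear visor in the grey chuck is ready to be buffed: push the lock ring round by its red post until its pointer is in line with the middle of the green stud, and leave it there. Only then press the black plunger of the blue hand pump all the way down to its stop and let it come back up. Do not lean on the visor, and leave the other things on the bench where they are.

Things in the scene. Friction and masses are not known exactly. Their poses are not given: they have to be found in the camera images.
- chuck: visor chuck fixed to the bench: a grey plate 310 x 340 x 18 mm with a dark round housing (radius 98 mm) in its middle. Origin: middle of the plate's underside, at bench height, on the ring's axis; z up, x and y along the plate's edges
- ring (a joint): angle of the captive aluminium lock ring (outer radius 100 mm, its top 56 mm above the bench) about the vertical axis through the chuck's origin; it grows counterclockwise seen from above; 0 when its arm points along the chuck's -x. It has no stop at the marks: it turns stiffly (2 to 3 N at the post) from -1.25 to 1.25 and stays where it is left
- post_top (a point): top centre of the red upright post on the ring's arm: diameter 16 mm, 115 mm from the ring's axis, standing free from 56 to 96 mm above the bench. x of this frame points from the pointer to the ring's axis
- pointer (a point): the point that the ring's red pointed nose points at: 155 mm from the ring's axis, on the line from the axis through the post (the nose itself ends at 142 mm); 42 mm above the bench
- green_stud: green round stud, the locked mark: diameter 24 mm, 8 mm high, fixed on the plate 155 mm from the ring's axis, 0.75 rad to one side or the other of the chuck's -x direction. Origin: centre of its underside, 18 mm above the bench
- yellow_stud: yellow stud of the same size, the open mark, on the other side
- plunger (a joint): travel of the pump's plunger, m: 0 up, 0.014 down at its stop; a spring pushes it back up (about 2 N to start, 7 N at the stop)
- plunger_top (a point): top centre of the black plunger head (diameter 36 mm), 102 mm above the bench when up. The blue pump body under it has a diameter of 42 mm and stands on the plate to the left or right of the ring, 147 mm from its axis
- gauge: round dial gauge on a brass stem, fixed on the plate on the other side from the pump, 91 mm above the bench at its highest. Origin: centre of its underside
- visor: clear domed visor, radius 74 mm, held in the ring; fragile. Origin on the ring's axis, 43 mm above the bench; its top is 86 mm above the bench
- tin: small polish tin, diameter 48 mm, 26 mm high, loose on the far part of the plate. Origin: centre of its underside
- sander: cork sanding block 50 x 35 x 22 mm, loose on the far part of the plate. Origin: centre of its underside
- bottle: white bottle with a red band, diameter 72 mm, 170 mm high, on the bench. Origin: centre of its underside
- clamp: spring clamp with red handles, about 150 x 70 x 18 mm, lying on the bench. Origin: its middle, on its underside
- spool: wooden spool, diameter 68 mm, 50 mm high, on the bench. Origin: centre of its underside
- screwdriver: screwdriver with a red handle, about 200 mm long, lying on the bench. Origin: its middle, on its underside

How it is judged (in metres and radians):
On the way, in this order (a step that is already met when the one before it is completed fails the run):
1. the ring rests with its pointer at the green stud (horizontal distance between pointer and green_stud below 0.009 m and velocity of joint ring between -0.05 and 0.05 rad/s), for 0.3 s.
2. the plunger is pressed down to its stop with the ring locked (horizontal distance between pointer and green_stud below 0.009 m and value of joint plunger above 0.0125 m), for 0.1 s.
At the end, for the whole second after the job is handed in: the ring is at rest with its pointer within 9 mm of the green stud's centre (measured horizontally at the stud's radius), the plunger has been pressed at least 12.5 mm of its 14 mm and is back up (within 2 mm), and nothing touches the robot (all of step 1 and value of joint plunger below 0.002 m).
It fails at once if the plunger is pressed more than 5 mm while the ring is not at the green stud (value of joint plunger above 0.005 m and not (horizontal distance between pointer and green_stud below 0.009 m)).
It fails at once if the visor is pushed with more than 4 N (contact force between anything else and visor above 4 N).
It fails at once if a loose thing on the chuck or bench is moved by more than 30 mm (distance of any of tin, sander, bottle, clamp, spool, screwdriver from where it was at the start of the episode above 0.03 m).
It also fails if it takes over 43 s, if anything falls off the work surface, if the arm or the gripper's body presses on something with over 40 N, if the wrist force passes 120 N, or if a joint passes its speed limit or range.

## Working session

There is one attempt and no reset: what is moved stays moved. The work goes in short steps, Python scripts to look and compute and a tool call to move; the robot and the scene stay as the last step left them, time stands still between calls to the robot, and variables do not carry over. Pictures are saved under pics/ and viewed, at most 10 in all, crops included, and the job is handed in when it is done.

Besides the shell and the picture viewer there is one more tool, called after "Call:" as a command line: name --argument value ..., lists and objects as JSON in quotes. send_rows: Moves the arm, as the interface text tells. Its arguments: {"type":"object","properties":{"commands":{"type":"array"},"fingers":{"type":"number"},"force":{"type":"number"}},"required":["commands"]}

```bash
mkdir -p pics; cat > h.py <<'E'
import numpy as np, cv2
from scipy.spatial.transform import Rotation as R
from cell import env
def grab(n):
    im,d=env.get_image(n); c=env.get_calibration(n); return im,d,c
def rot(c):
    a=np.array(c["attitude"],float)
    if a.shape==(3,3): return a
    if a.size==4: return R.from_quat(a).as_matrix()
    return R.from_euler('xyz',a,degrees=True).as_matrix()
def ray(c,uv):
    p=cv2.undistortPoints(np.array(uv,float).reshape(-1,1,2),np.array(c["intrinsics"],float),np.array(c["D"],float)).reshape(-1,2)
    d=np.c_[p[:,0],-p[:,1],-np.ones(len(p))]
    return np.array(c["position"]),d@rot(c).T
def onz(c,uv,z):
    o,d=ray(c,uv); return o+d*((z-o[2])/d[:,2])[:,None]
E
python3 - <<'E'
from h import *
for n in("top","side"):
    im,d,c=grab(n); cv2.imwrite(f"pics/{n}0.png",im[...,::-1]); np.savez(f"{n}0.npz",im=im,d=d); print(c)
print(env.sense())
E
```

```text
{'intrinsics': array([[497.51406052,   0.        , 322.15202423],
       [  0.        , 497.51406052, 240.33988229],
       [  0.        ,   0.        ,   1.        ]]), 'D': array([-0.045457,  0.      ,  0.      ,  0.      ,  0.      ]), 'position': array([ 0.42806003, -0.02072982,  1.1610737 ]), 'attitude': array([  8.78423463,   0.37361938, -88.38116893])}
{'intrinsics': array([[562.04101589,   0.        , 312.91443957],
       [  0.        , 562.04101589, 242.51103414],
       [  0.        ,   0.        ,   1.        ]]), 'D': array([-0.05209902,  0.        ,  0.        ,  0.        ,  0.        ]), 'position': array([ 0.33581265, -1.15435552,  0.94785758]), 'attitude': array([ 5.39105873e+01,  1.09301486e-02, -1.38384460e+01])}
{'time_s': 0.1, 'joint_pos': array([ 8.91578103e+01,  2.05878284e+01,  6.39686904e-01, -1.72584974e-02,
       -7.01363241e+01, -1.65060509e+01]), 'qd': array([-0.04248798, -0.17806472,  0.26345447,  0.13680115, -0.05965982,
       -0.03119239]), 'effort': array([-7.58928672e-04, -5.84161127e+01,  2.93750274e+01,  7.01546609e+00,
        1.00862994e-02, -5.35588163e-05]), 'eef_pos': array([0.20117545, 0.64385397, 0.21571733]), 'orientation': array([ 1.79914405e+02, -8.44384666e-03, -1.73541103e+01]), 'force': array([-0.33094153,  0.32707418, -0.10081627]), 'torque': array([ 0.00125075, -0.00843292,  0.00501674]), 'finger_force': 0.0, 'finger_gap': 0.9972909187423107}
```

View pics/top0.png

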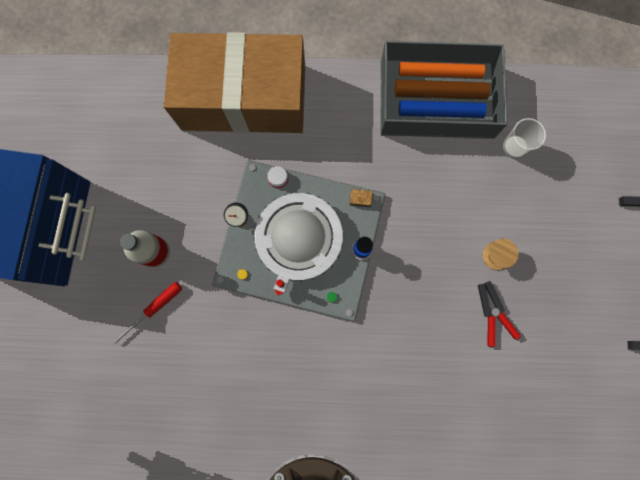

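View pics/side0.png

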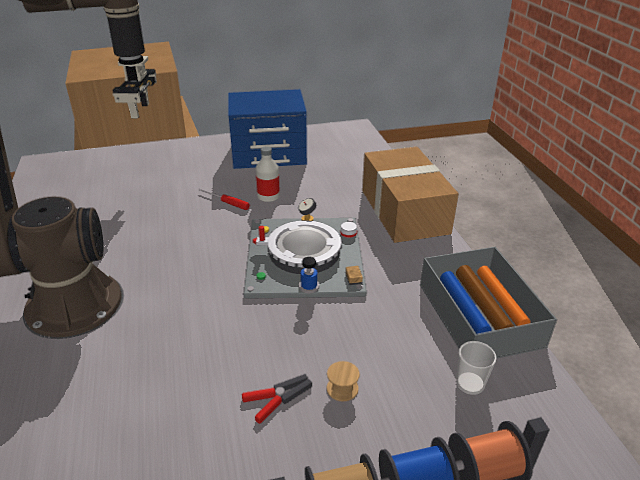

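The top view shows the chuck centred near (298,238), the red post at (280,287), the green stud at (333,297), the yellow stud at (243,274), the pump at (363,247) and the gauge at (235,215). The side view agrees: post (262,233), plunger head (309,262).

```bash
cat >> h.py <<'E'
def blobs(im,n,roi,amin=8):
    hsv=cv2.cvtColor(im,cv2.COLOR_RGB2HSV)
    rg={'red':[((0,150,90),(8,255,255)),((172,150,90),(180,255,255))],'green':[((50,120,50),(80,255,255))],
        'yellow':[((22,150,100),(32,255,255))],'blue':[((108,150,40),(125,255,255))],'black':[((0,0,0),(180,255,38))]}[n]
    m=sum(cv2.inRange(hsv,a,b) for a,b in rg); k=np.zeros_like(m); u0,v0,u1,v1=roi; k[v0:v1,u0:u1]=1; m=m*k
    N,L,S,C=cv2.connectedComponentsWithStats(m)
    return [(C[i].round(1),S[i]) for i in range(1,N) if S[i][4]>=amin]
ROI={'top':(215,160,385,320),'side':(240,190,370,300)}
E
python3 - <<'E'
from h import *
for n in("top","side"):
    im=np.load(f"{n}0.npz")["im"]; c=env.get_calibration(n)
    for col,z in(("green",.026),("yellow",.026),("red",.096),("blue",.06),("black",.102)):
        for C,S in blobs(im,col,ROI[n]): print(n,col,C,S,onz(c,C,z)[0].round(4))
t=cv2.imread("pics/top0.png")[225:315,220:390]; s=cv2.imread("pics/side0.png")[190:300,240:370]
a=cv2.resize(t,(790,418),interpolation=2); cv2.imwrite("pics/tc.png",a)
cv2.imwrite("pics/sc.png",cv2.resize(s,None,fx=5,fy=5,interpolation=2))
E
```

```text
top green [331.5 296.7] [327 292  10  10  77] [ 0.4744 -0.0332  0.026 ]
top yellow [242.3 273.9] [238 270  10   9  77] [0.5205 0.1723 0.026 ]
top red [279.3 282.7] [276 280   7   7  35] [0.4982 0.08   0.096 ]
top red [278.  292.2] [275 290   7   5  20] [0.4778 0.0819 0.096 ]
top blue [360.  251.1] [354 241  18  16 105] [ 0.576  -0.0939  0.06  ]
top black [243.1 207.3] [239 204   8   9  15] [0.6597 0.1653 0.102 ]
top black [364.3 244.2] [357 237  16  15 185] [ 0.5855 -0.1001  0.102 ]
side green [260.4 275.6] [257 272   8   8  52] [ 0.4721 -0.0345  0.026 ]
side yellow [266.1 228.7] [264 226   5   6  21] [0.5233 0.1716 0.026 ]
side red [267.5 192.1] [257 190  22   6 107] [0.5458 0.2564 0.096 ]
side red [243.9 204.8] [240 200  10  10  73] [0.4685 0.2037 0.096 ]
side red [261.4 232.9] [259 226   6  15  72] [0.4936 0.0547 0.096 ]
side red [348.6 234.9] [341 233  16   4  31] [ 0.7141 -0.0091  0.096 ]
side red [254.3 240.3] [253 238   4   6  15] [0.4702 0.0262 0.096 ]
side blue [308.6 279.7] [301 268  16  22 247] [ 0.5795 -0.1198  0.06  ]
side black [302.1 212.1] [300 211   5   4   9] [0.6183 0.1179 0.102 ]
side black [337.3 255.7] [335 252   4   7  11] [ 0.6586 -0.0959  0.102 ]
side black [272.1 257.5] [270 255   6   6  15] [ 0.5005 -0.0644  0.102 ]
side black [308.4 263.7] [302 257  15  11  67] [ 0.5817 -0.1098  0.102 ]
```

View pics/tc.png

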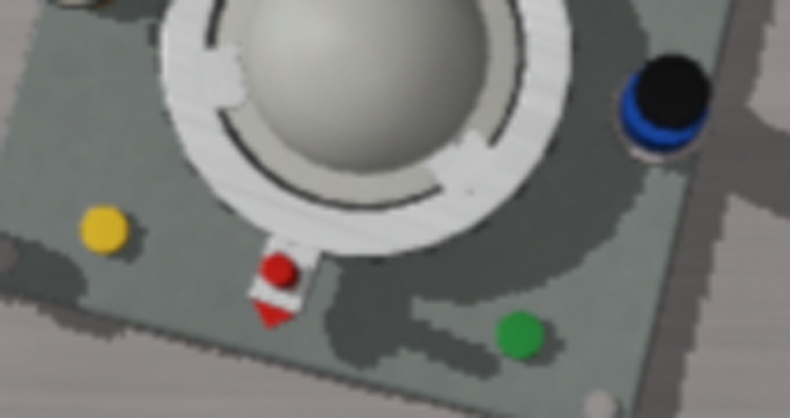

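View pics/sc.png

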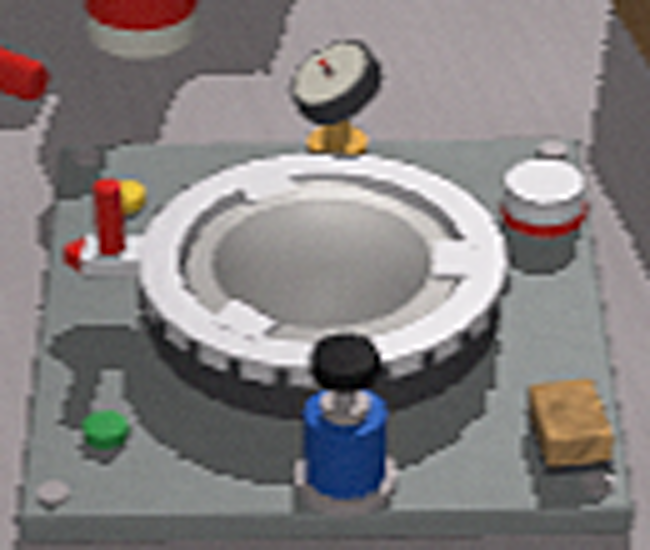

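Call:
send_rows --commands '[{"tx":41,"ty":41,"tz":6},{"tx":41,"ty":41,"tz":6},{"tx":41,"ty":41,"tz":6},{"tx":41,"ty":41,"tz":6},{"tx":41,"ty":41,"tz":6}]' --fingers 0 --force 6

```text
invalid input at $.commands[0]: expected keys tx, ty, tz, ax, ay, az
```

Call:
send_rows --commands '[{"tx":41,"ty":41,"tz":6},{"tx":41,"ty":41,"tz":6},{"tx":41,"ty":41,"tz":6},{"tx":41,"ty":41,"tz":6},{"tx":41,"ty":41,"tz":6}]'

```text
invalid input at $.commands[0]: expected keys tx, ty, tz, ax, ay, az
```

Call:
send_rows --commands '[{"tx":41,"ty":41,"tz":6},{},{}]'

```text
invalid input at $.commands[0]: expected keys tx, ty, tz, ax, ay, az
```

```bash
cat >> h.py <<'E'
def to(x,y,yaw):
    s=env.sense(); p=s["eef_pos"]; o=s["orientation"]; M=R.from_euler('xyz',o,degrees=True).as_matrix()
    d=(np.array([x,y,p[2]])-p)*1000
    print("t",round(s["time_s"],2),"pos",p.round(4),"ori",o.round(2),"F",s["force"].round(1),"gap",round(s["finger_gap"],3),"tool d",(M.T@d).round(1),"az",round(o[2]-yaw,2))
E
python3 -c "
from h import *
to(.4989,.0797,-18.6)
im,d,c=grab('side'); cv2.imwrite('pics/s1.png',cv2.resize(im[150:310,210:390],None,fx=3.5,fy=3.5)[...,::-1])"
```

```text
t 0.1 pos [0.2012 0.6439 0.2157] ori [ 1.7991e+02 -1.0000e-02 -1.7350e+01] F [-0.3  0.3 -0.1] gap 0.997 tool d [452.4 449.7   0.7] az 1.25
```

View pics/s1.png

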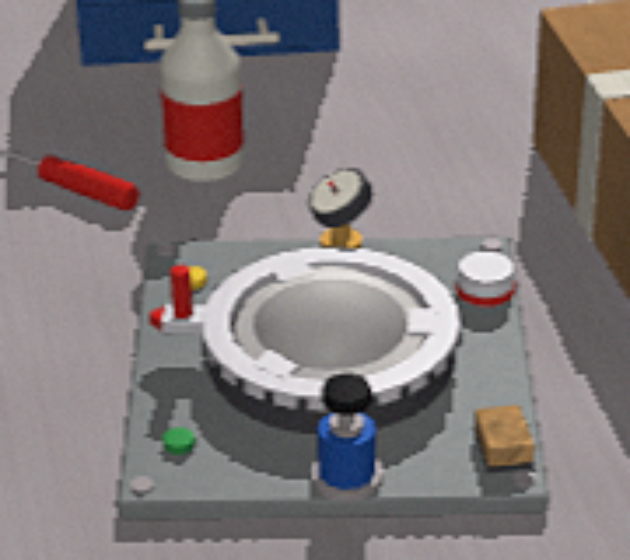

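The moves were refused because each row needs all six keys, so the scene is unchanged (post still at about (180,290) in this crop). Resending with every key.

Call:
send_rows --commands '[{"tx":41,"ty":41,"tz":6,"ax":0,"ay":0,"az":0},{"tx":41,"ty":41,"tz":6,"ax":0,"ay":0,"az":0},{"tx":41,"ty":41,"tz":6,"ax":0,"ay":0,"az":0},{"tx":41,"ty":41,"tz":6,"ax":0,"ay":0,"az":0},{"tx":41,"ty":41,"tz":6,"ax":0,"ay":0,"az":0}]' --fingers 0 --force 6

```text
time_s: 0.78
eef_pos: [0.3363, 0.3856, 0.1864]
orientation: [-180.0, -0.0, -17.3]
force: [0.9, -0.3, 0.7]
finger_gap: 0.516
finger_force: 0.0
```

Call:
send_rows --commands '[{"tx":41,"ty":41,"tz":6,"ax":0,"ay":0,"az":0},{"tx":41,"ty":41,"tz":6,"ax":0,"ay":0,"az":0},{"tx":41,"ty":41,"tz":6,"ax":0,"ay":0,"az":0},{"tx":41,"ty":41,"tz":6,"ax":0,"ay":0,"az":0},{"tx":41,"ty":41,"tz":6,"ax":0,"ay":0,"az":0}]'

```text
time_s: 1.4
eef_pos: [0.4709, 0.129, 0.1566]
orientation: [-180.0, -0.0, -17.3]
force: [1.2, 0.9, 0.6]
finger_gap: 0.498
finger_force: 0.0
```

Call:
send_rows --commands '[{"tx":41,"ty":40,"tz":0,"ax":0,"ay":0,"az":1.2},{"tx":0,"ty":0,"tz":0,"ax":0,"ay":0,"az":0},{"tx":0,"ty":0,"tz":0,"ax":0,"ay":0,"az":0}]'

```text
time_s: 1.78
eef_pos: [0.4974, 0.0799, 0.1563]
orientation: [180.0, 0.0, -18.6]
force: [-0.5, 0.4, 0.1]
finger_gap: 0.5
finger_force: 0.0
```

```bash
python3 -c "
from h import *
to(.4989,.0797,-18.6)
im,d,c=grab('side'); cv2.imwrite('pics/s2.png',cv2.resize(im[150:310,210:390],None,fx=3.5,fy=3.5)[...,::-1])"
```

```text
t 1.77 pos [0.4974 0.0799 0.1563] ori [ 1.7999e+02  3.0000e-02 -1.8630e+01] F [-0.5  0.4  0.1] gap 0.5 tool d [ 1.5 -0.3 -0. ] az -0.03
```

View pics/s2.png

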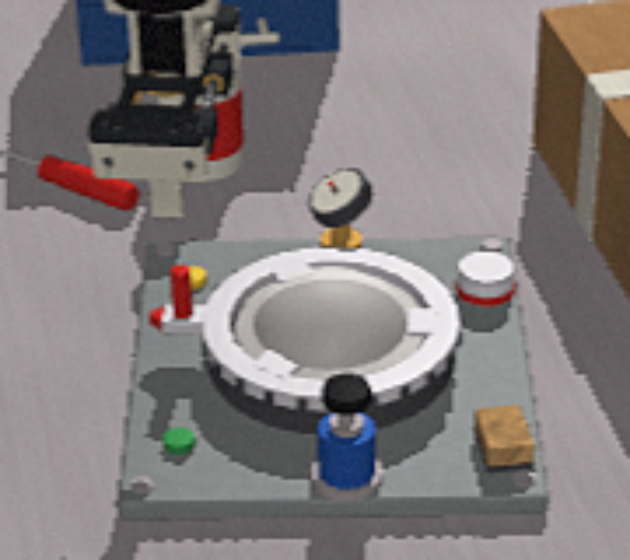

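The open jaws stand over the post: near fingertip at crop (167,205), post top at (180,268). Lowering round it and closing.

Call:
send_rows --commands '[{"tx":1.5,"ty":0,"tz":20,"ax":0,"ay":0,"az":0},{"tx":0,"ty":0,"tz":20,"ax":0,"ay":0,"az":0},{"tx":0,"ty":0,"tz":20,"ax":0,"ay":0,"az":0},{"tx":0,"ty":0,"tz":18,"ax":0,"ay":0,"az":0},{"tx":0,"ty":0,"tz":0,"ax":0,"ay":0,"az":0}]'

```text
time_s: 2.45
eef_pos: [0.4978, 0.0806, 0.0776]
orientation: [179.9, 0.1, -18.4]
force: [0.8, 1.4, 0.3]
finger_gap: 0.502
finger_force: 0.0
```

Call:
send_rows --commands '[{"tx":0,"ty":0,"tz":0,"ax":0,"ay":0,"az":0},{"tx":0,"ty":0,"tz":0,"ax":0,"ay":0,"az":0},{"tx":0,"ty":0,"tz":0,"ax":0,"ay":0,"az":0},{"tx":0,"ty":0,"tz":0,"ax":0,"ay":0,"az":0},{"tx":0,"ty":0,"tz":0,"ax":0,"ay":0,"az":0}]' --fingers -0.75 --force 6

```text
time_s: 3.08
eef_pos: [0.4994, 0.0802, 0.0791]
orientation: [-179.9, -0.0, -18.5]
force: [-2.3, 3.9, 3.9]
finger_gap: 0.175
finger_force: 6.0
```

Call:
send_rows --commands '[{"tx":0.2,"ty":6.5,"tz":0,"ax":0,"ay":0,"az":-3.2},{"tx":0.2,"ty":6.5,"tz":0,"ax":0,"ay":0,"az":-3.2},{"tx":0.2,"ty":6.5,"tz":0,"ax":0,"ay":0,"az":-3.2},{"tx":0.2,"ty":6.5,"tz":0,"ax":0,"ay":0,"az":-3.2},{"tx":0.2,"ty":6.5,"tz":0,"ax":0,"ay":0,"az":-3.2}]'

```text
time_s: 3.7
eef_pos: [0.4945, 0.0483, 0.0791]
orientation: [-179.9, -0.1, -2.4]
force: [1.7, 3.7, 0.8]
finger_gap: 0.172
finger_force: 6.0
```

```bash
python3 -c "
from h import *
a=np.radians(161.4+16); to(.6079+.115*np.cos(a),.0430+.115*np.sin(a),-2.6)"
```

```text
t 3.7 pos [0.4945 0.0483 0.0791] ori [-1.7993e+02 -1.5000e-01 -2.4200e+00] F [1.7 3.7 0.8] gap 0.172 tool d [-1.5  0.2 -0. ] az 0.18
```

Tracking the arc well. Continuing.

Call:
send_rows --commands '[{"tx":0,"ty":6.5,"tz":0,"ax":0,"ay":0,"az":-3.2},{"tx":0,"ty":6.5,"tz":0,"ax":0,"ay":0,"az":-3.2},{"tx":0,"ty":6.5,"tz":0,"ax":0,"ay":0,"az":-3.2},{"tx":0.2,"ty":6.5,"tz":0,"ax":0,"ay":0,"az":-3.2},{"tx":0.2,"ty":6.5,"tz":0,"ax":0,"ay":0,"az":-3.2}]'

```text
time_s: 4.32
eef_pos: [0.4986, 0.0167, 0.0793]
orientation: [-180.0, -0.3, 13.6]
force: [6.4, 4.5, -3.7]
finger_gap: 0.175
finger_force: 6.0
```

Call:
send_rows --commands '[{"tx":0.2,"ty":6.5,"tz":0,"ax":0,"ay":0,"az":-3.2},{"tx":0.2,"ty":6.5,"tz":0,"ax":0,"ay":0,"az":-3.2},{"tx":0.2,"ty":6.5,"tz":0,"ax":0,"ay":0,"az":-3.2},{"tx":0.2,"ty":6.5,"tz":0,"ax":0,"ay":0,"az":-3.2},{"tx":0,"ty":0,"tz":0,"ax":0,"ay":0,"az":0}]'

```text
time_s: 4.95
eef_pos: [0.5084, -0.0077, 0.0794]
orientation: [179.9, -0.4, 26.3]
force: [8.5, 2.4, -3.7]
finger_gap: 0.177
finger_force: 6.0
```

```bash
python3 -c "
from h import *
a=np.radians(209.7); to(.6079+.115*np.cos(a),.0430+.115*np.sin(a),29.7)
for n in('top','side'):
    im,d,c=grab(n)
    for C,S in blobs(im,'red',ROI[n],4): print(n,C,S,onz(c,C,.042)[0].round(4))
"
```

```text
t 4.95 pos [ 0.5084 -0.0077  0.0794] ori [179.93  -0.38  26.33] F [ 8.5  2.4 -3.7] gap 0.177 tool d [-3.1  5.4 -0. ] az -3.37
side [348.5 235. ] [341 233  16   4  32] [0.7377 0.0631 0.042 ]
side [270.5 254.2] [268 245   6  16  50] [0.5107 0.0281 0.042 ]
side [265.9 263.6] [264 260   6   7  28] [ 0.4918 -0.0089  0.042 ]
```

Call:
send_rows --commands '[{"tx":-1.5,"ty":2.7,"tz":0,"ax":0,"ay":0,"az":-1.7},{"tx":-1.5,"ty":2.7,"tz":0,"ax":0,"ay":0,"az":-1.7},{"tx":0,"ty":0,"tz":0,"ax":0,"ay":0,"az":0},{"tx":0,"ty":0,"tz":0,"ax":0,"ay":0,"az":0}]'

```text
time_s: 5.55
eef_pos: [0.5083, -0.0134, 0.0796]
orientation: [179.9, -0.4, 29.7]
force: [7.7, 5.6, -3.0]
finger_gap: 0.173
finger_force: 6.0
```

Call:
send_rows --commands '[{"tx":0,"ty":0,"tz":0,"ax":0,"ay":0,"az":0},{"tx":0,"ty":0,"tz":0,"ax":0,"ay":0,"az":0},{"tx":0,"ty":0,"tz":0,"ax":0,"ay":0,"az":0}]' --fingers 0

```text
time_s: 5.92
eef_pos: [0.5039, -0.0153, 0.0783]
orientation: [-180.0, 0.1, 29.6]
force: [0.7, -0.8, 0.1]
finger_gap: 0.453
finger_force: 0.0
```

Call:
send_rows --commands '[{"tx":0,"ty":0,"tz":-20,"ax":0,"ay":0,"az":0},{"tx":0,"ty":0,"tz":-25,"ax":0,"ay":0,"az":0},{"tx":0,"ty":0,"tz":-25,"ax":0,"ay":0,"az":0},{"tx":-50,"ty":0,"tz":-20,"ax":0,"ay":0,"az":0},{"tx":-30,"ty":0,"tz":0,"ax":0,"ay":0,"az":0}]'

```text
time_s: 6.55
eef_pos: [0.4339, -0.0552, 0.1697]
orientation: [180.0, -0.1, 29.6]
force: [1.2, -0.5, -0.3]
finger_gap: 0.499
finger_force: 0.0
```

```bash
python3 -c "
from h import *
to(.5845,-.1025,29.7)
for n in('top','side'):
    im,d,c=grab(n)
    if n=='top': cv2.imwrite('pics/t3.png',cv2.resize(im[150:330,200:400],None,fx=3.5,fy=3.5)[...,::-1])
    else: cv2.imwrite('pics/s3.png',cv2.resize(im[190:300,240:370],None,fx=5,fy=5)[...,::-1])
    for C,S in blobs(im,'red',ROI[n],4): print(n,C,S,onz(c,C,.042)[0].round(4),onz(c,C,.096)[0].round(4))
"
```

```text
t 6.55 pos [ 0.4339 -0.0552  0.1697] ori [ 1.7997e+02 -1.0000e-01  2.9650e+01] F [ 1.2 -0.5 -0.3] gap 0.499 tool d [107.5 115.6   0.2] az -0.05
top [323.8 278.8] [321 276   7   7  36] [ 0.5133 -0.0147  0.042 ] [ 0.5092 -0.015   0.096 ]
side [267.5 192.1] [257 190  22   6 107] [0.5591 0.3458 0.042 ] [0.5458 0.2564 0.096 ]
side [245.5 203.6] [242 202   8   4  20] [0.4826 0.2953 0.042 ] [0.4738 0.2089 0.096 ]
side [348.5 235. ] [341 233  16   4  32] [0.7377 0.0631 0.042 ] [ 0.7138 -0.0095  0.096 ]
side [272.1 252.8] [270 246   5  15  71] [0.5159 0.0331 0.042 ] [ 0.5052 -0.0376  0.096 ]
side [267.4 264.6] [265 261   6   7  29] [ 0.4948 -0.0139  0.042 ] [ 0.4853 -0.0819  0.096 ]
```

View pics/t3.png

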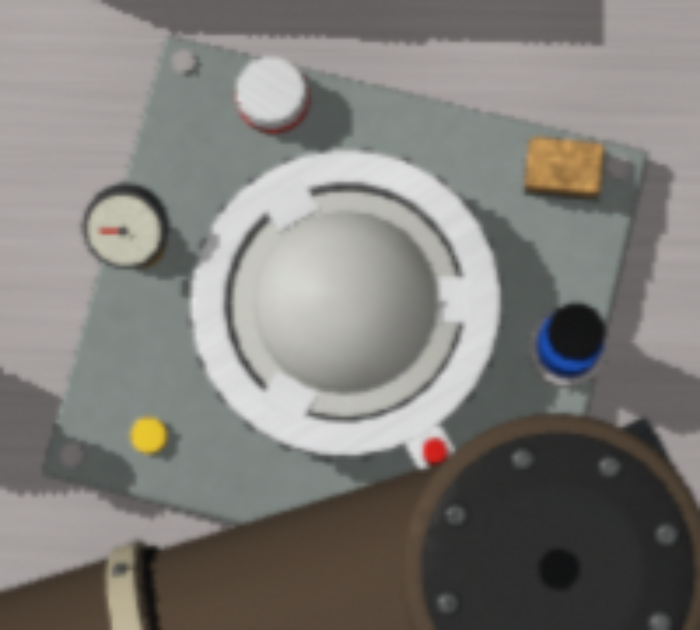

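View pics/s3.png

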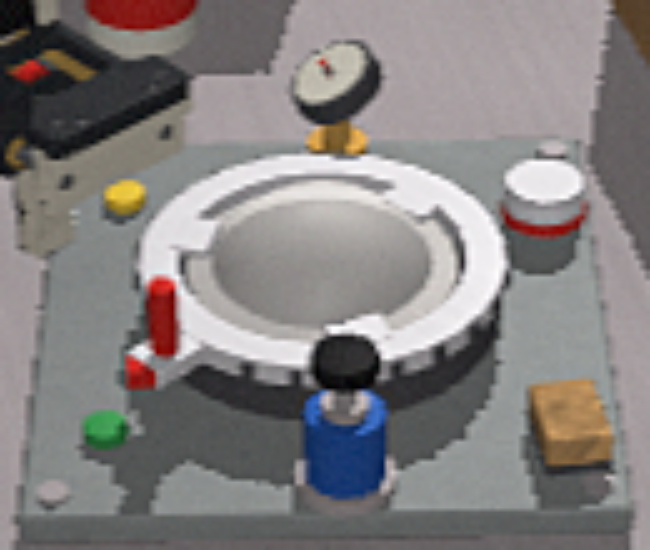

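After the turn, the top view puts the post top at (323.8,278.8), which is 0.1145 m from the axis at 210.4°. The stud is at 209.7°. The arm hides the nose and stud in the top view, so I'll move it aside and check the pointer before pressing.

Call:
send_rows --commands '[{"tx":-22,"ty":45,"tz":0,"ax":0,"ay":0,"az":0},{"tx":-22,"ty":45,"tz":0,"ax":0,"ay":0,"az":0},{"tx":-22,"ty":45,"tz":0,"ax":0,"ay":0,"az":0},{"tx":-22,"ty":45,"tz":0,"ax":0,"ay":0,"az":0},{"tx":-22,"ty":45,"tz":0,"ax":0,"ay":0,"az":0}]' --fingers -1

```text
time_s: 7.28
eef_pos: [0.4508, -0.3063, 0.1683]
orientation: [-180.0, 0.0, 29.7]
force: [1.4, 1.6, 0.3]
finger_gap: 0.019
finger_force: 0.0
```

Call:
send_rows --commands '[{"tx":-22,"ty":45,"tz":0,"ax":0,"ay":0,"az":0},{"tx":0,"ty":0,"tz":0,"ax":0,"ay":0,"az":0}]'

```text
time_s: 7.52
eef_pos: [0.4535, -0.3574, 0.1673]
orientation: [-179.9, 0.1, 29.4]
force: [-0.6, -0.8, -0.2]
finger_gap: 0.007
finger_force: 0.0
```

```bash
python3 -c "
from h import *
to(.5845,-.1025,29.7)
n='top'; im,d,c=grab(n)
O=np.array([.6079,.043])
for col,z in(('red',.096),('red',.042),('green',.026)):
  for C,S in blobs(im,col,ROI[n],4):
    p=onz(c,C,z)[0]; v=p[:2]-O; print(col,C,S,p.round(4),'r',np.hypot(*v).round(4),'ang',(np.degrees(np.arctan2(v[1],v[0]))%360).round(2))
# ring circle
hsv=cv2.cvtColor(im,cv2.COLOR_RGB2HSV); m=((hsv[...,2]>190)&(hsv[...,1]<30)).astype('uint8')
k=np.zeros_like(m);k[185:285,248:350]=1
cs,_=cv2.findContours(m*k,0,1); q=max(cs,key=len); q=cv2.convexHull(q)[:,0].astype(float)
w=onz(c,q,.056)[:,:2]; (cx,cy),r=cv2.minEnclosingCircle(w.astype('float32')*1000)
print('ring',cx,cy,r,cv2.fitEllipse(w.astype('float32')*1000))
cv2.imwrite('pics/t4.png',cv2.resize(im[225:315,230:390],None,fx=5,fy=5)[...,::-1])
"
```

```text
t 7.53 pos [ 0.4535 -0.3574  0.1673] ori [-1.7994e+02  9.0000e-02  2.9440e+01] F [-0.6 -0.8 -0.2] gap 0.007 tool d [ 2.393e+02 -1.576e+02 -2.000e-01] az -0.26
red [323.7 278.7] [321 276   6   7  34] [ 0.5094 -0.0148  0.096 ] r 0.1142 ang 210.4
red [328.  287.5] [325 285   6   5  19] [ 0.4909 -0.0245  0.096 ] r 0.1351 ang 209.97
red [323.7 278.7] [321 276   6   7  34] [ 0.5135 -0.0145  0.042 ] r 0.1105 ang 211.35
red [328.  287.5] [325 285   6   5  19] [ 0.494  -0.0247  0.042 ] r 0.1325 ang 210.73
green [331.4 296.7] [327 292  10  10  76] [ 0.4744 -0.033   0.026 ] r 0.1537 ang 209.65
ring 596.7144775390625 40.39199447631836 111.12578582763672 ((602.8034057617188, 42.40262222290039), (192.9189910888672, 214.6364288330078), 120.88860321044922)
```

View pics/t4.png

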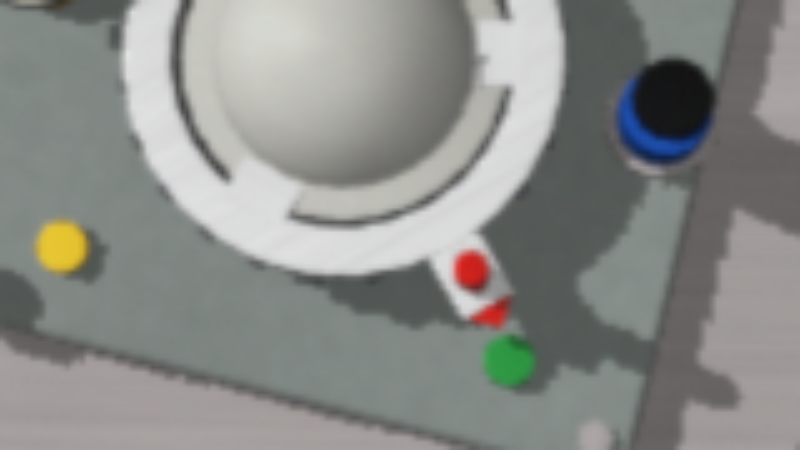

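The cleared top view shows the red nose at crop (492,315) pointing at the green stud at (510,360). By angle that is about 1° or less, 2–3 mm, inside the 9 mm limit. Going over to the plunger with shut fingers.

Call:
send_rows --commands '[{"tx":48,"ty":-31.5,"tz":0,"ax":0,"ay":0,"az":0},{"tx":48,"ty":-31.5,"tz":0,"ax":0,"ay":0,"az":0},{"tx":48,"ty":-31.5,"tz":0,"ax":0,"ay":0,"az":0},{"tx":48,"ty":-31.5,"tz":0,"ax":0,"ay":0,"az":0},{"tx":47,"ty":-31.5,"tz":0,"ax":0,"ay":0,"az":0}]'

```text
time_s: 8.2
eef_pos: [0.5839, -0.0964, 0.1687]
orientation: [180.0, -0.0, 29.7]
force: [-0.1, 0.1, -0.4]
finger_gap: 0.008
finger_force: 0.0
```

Call:
send_rows --commands '[{"tx":0,"ty":0,"tz":20,"ax":0,"ay":0,"az":0},{"tx":0,"ty":0,"tz":20,"ax":0,"ay":0,"az":0},{"tx":0,"ty":0,"tz":0,"ax":0,"ay":0,"az":0},{"tx":0,"ty":0,"tz":0,"ax":0,"ay":0,"az":0}]'

```text
time_s: 8.7
eef_pos: [0.5839, -0.099, 0.1294]
orientation: [180.0, -0.0, 29.7]
force: [0.8, 1.1, 0.2]
finger_gap: 0.012
finger_force: 0.0
```

```bash
python3 -c "
from h import *
to(.585,-.102,29.7)"
```

```text
t 8.7 pos [ 0.5839 -0.099   0.1294] ori [ 1.7997e+02 -3.0000e-02  2.9690e+01] F [0.8 1.1 0.2] gap 0.012 tool d [-0.5  3.2  0. ] az -0.01
```

Call:
send_rows --commands '[{"tx":-0.5,"ty":3,"tz":8,"ax":0,"ay":0,"az":0},{"tx":0,"ty":0,"tz":8,"ax":0,"ay":0,"az":0},{"tx":0,"ty":0,"tz":6,"ax":0,"ay":0,"az":0},{"tx":0,"ty":0,"tz":4,"ax":0,"ay":0,"az":0},{"tx":0,"ty":0,"tz":0,"ax":0,"ay":0,"az":0}]'

```text
time_s: 9.32
eef_pos: [0.5844, -0.1023, 0.1021]
orientation: [-180.0, 0.0, 29.6]
force: [-0.5, -0.1, 0.9]
finger_gap: 0.007
finger_force: 0.0
```

Call:
send_rows --commands '[{"tx":0,"ty":0,"tz":3,"ax":0,"ay":0,"az":0},{"tx":0,"ty":0,"tz":3,"ax":0,"ay":0,"az":0},{"tx":0,"ty":0,"tz":0,"ax":0,"ay":0,"az":0},{"tx":0,"ty":0,"tz":0,"ax":0,"ay":0,"az":0}]'

```text
time_s: 9.82
eef_pos: [0.5846, -0.1022, 0.0966]
orientation: [180.0, -0.0, 29.7]
force: [-0.3, 0.5, 0.3]
finger_gap: 0.004
finger_force: 0.0
```

There's no contact force at a height where the plunger should be fully down, so I'm looking before pressing further.

```bash
python3 -c "
from h import *
n='side'; im,d,c=grab(n)
cv2.imwrite('pics/s5.png',cv2.resize(im[190:300,240:370],None,fx=5,fy=5)[...,::-1])
print(env.sense()['force'])
K=np.array(c['intrinsics']);
def pr(P):
    q=rot(c).T@(np.array(P)-c['position']); q=np.array([[q[0],-q[1],-q[2]]]); return cv2.projectPoints(q,np.zeros(3),np.zeros(3),K,np.array(c['D']))[0].ravel()
print('tip',pr([.5846,-.1022,.0856]),'plunger',pr([.585,-.102,.102]))
"
```

```text
[0.45517932 0.69434258 0.18881393]
tip [308.87545113 266.90085724] plunger [308.98575201 261.57125103]
```

View pics/s5.png

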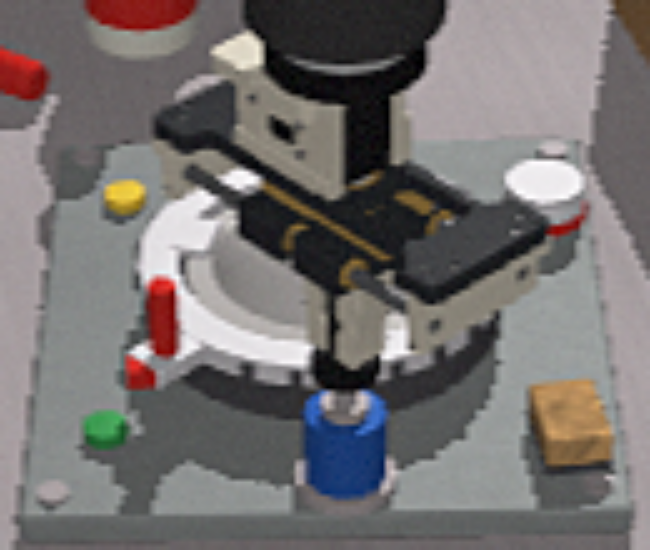

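The view shows the plunger unpressed, with the finger's lower edge at crop (360,367) and the black head still at (345,375). I'll use depth to see how far the fingertip is from the head.

```bash
python3 -c "
from h import *
n='side'; im,d,c=grab(n); z=np.load('side0.npz'); o0=z['im'];d0=z['d']
def P(dd,u,v):
    o,r=ray(c,[[u,v]]); return (o+r[0]*dd[v,u]).round(3)
for u in (305,309,312,315):
  for v in range(254,272,2): print((u,v),im[v,u],P(d,u,v),'| before',o0[v,u],P(d0,u,v))
print(env.sense()['eef_pos'],env.sense()['force'])
t=np.load('top0.npz');c=env.get_calibration('top'); print('top',P(t['d'],364,244),P(t['d'],364,240),P(t['d'],279,282))
"
```

```text
(305, 254) [107 105  94] [ 0.575 -0.105  0.129] | before [132 126 125] [ 0.597 -0.007  0.053]
(305, 256) [88 88 78] [ 0.575 -0.104  0.123] | before [198 196 193] [ 0.594 -0.019  0.056]
(305, 258) [95 89 82] [ 0.574 -0.107  0.119] | before [30 25 28] [ 0.578 -0.088  0.103]
(305, 260) [32 33 32] [ 0.575 -0.104  0.11 ] | before [44 40 41] [ 0.577 -0.094  0.102]
(305, 262) [ 8  4 11] [ 0.574 -0.106  0.106] | before [41 36 41] [ 0.575 -0.102  0.103]
(305, 264) [10 12 13] [ 0.572 -0.113  0.105] | before [23 21 22] [ 0.573 -0.113  0.105]
(305, 266) [ 9  7 11] [ 0.573 -0.11   0.097] | before [5 5 5] [ 0.572 -0.113  0.099]
(305, 268) [147 156 192] [ 0.578 -0.087  0.071] | before [133 142 177] [ 0.577 -0.092  0.075]
(305, 270) [207 191 188] [ 0.577 -0.094  0.071] | before [200 185 181] [ 0.576 -0.096  0.073]
(309, 254) [135 131 119] [ 0.58  -0.123  0.142] | before [129 125 124] [ 0.607 -0.01   0.053]
(309, 256) [134 129 119] [ 0.581 -0.119  0.132] | before [153 149 148] [ 0.605 -0.016  0.051]
(309, 258) [135 126 117] [ 0.581 -0.12   0.128] | before [46 46 46] [ 0.588 -0.089  0.103]
(309, 260) 
[... 1612 characters left out ...]
16 -0.038  0.059]
(315, 260) [139 134 122] [ 0.598 -0.11   0.11 ] | before [101  97 102] [ 0.601 -0.099  0.101]
(315, 262) [2 4 3] [ 0.599 -0.106  0.101] | before [ 7  9 11] [ 0.599 -0.108  0.103]
(315, 264) [24 23 25] [ 0.599 -0.106  0.095] | before [19 11 16] [ 0.601 -0.1    0.09 ]
(315, 266) [79 76 81] [ 0.615 -0.042  0.036] | before [45 43 46] [ 0.613 -0.052  0.045]
(315, 268) [44 45 48] [ 0.613 -0.051  0.037] | before [42 43 49] [ 0.614 -0.047  0.033]
(315, 270) [ 61 114 213] [ 0.601 -0.1    0.071] | before [ 58 109 202] [ 0.602 -0.095  0.067]
[ 0.58464821 -0.10220049  0.09667515] [-0.13028074 -0.39221088 -0.55356507]
top [ 0.586 -0.099  0.102] [ 0.594 -0.099  0.105] [0.499 0.08  0.099]
```

Depth shows the fingertip right over the head but still just above it (about 0.105–0.11), so it is centred but higher than nominal. I'll keep going down, watching the force.

Call:
send_rows --commands '[{"tx":0,"ty":0,"tz":3,"ax":0,"ay":0,"az":0},{"tx":0,"ty":0,"tz":3,"ax":0,"ay":0,"az":0},{"tx":0,"ty":0,"tz":0,"ax":0,"ay":0,"az":0}]'

```text
time_s: 10.3
eef_pos: [0.5847, -0.1022, 0.0905]
orientation: [180.0, -0.0, 29.7]
force: [0.1, -0.9, 2.7]
finger_gap: 0.005
finger_force: 0.9
```

Call:
send_rows --commands '[{"tx":0,"ty":0,"tz":3,"ax":0,"ay":0,"az":0},{"tx":0,"ty":0,"tz":3,"ax":0,"ay":0,"az":0},{"tx":0,"ty":0,"tz":0,"ax":0,"ay":0,"az":0},{"tx":0,"ty":0,"tz":0,"ax":0,"ay":0,"az":0}]'

```text
time_s: 10.8
eef_pos: [0.5847, -0.1022, 0.0847]
orientation: [180.0, -0.0, 29.7]
force: [0.0, 0.9, 4.3]
finger_gap: 0.007
finger_force: 2.0
```

Call:
send_rows --commands '[{"tx":0,"ty":0,"tz":2,"ax":0,"ay":0,"az":0},{"tx":0,"ty":0,"tz":2,"ax":0,"ay":0,"az":0},{"tx":0,"ty":0,"tz":2,"ax":0,"ay":0,"az":0},{"tx":0,"ty":0,"tz":0,"ax":0,"ay":0,"az":0}]'

```text
time_s: 11.3
eef_pos: [0.5847, -0.1022, 0.0786]
orientation: [180.0, -0.0, 29.7]
force: [-1.2, 1.0, 7.0]
finger_gap: 0.005
finger_force: 3.1
```

Call:
send_rows --commands '[{"tx":0,"ty":0,"tz":2,"ax":0,"ay":0,"az":0},{"tx":0,"ty":0,"tz":1,"ax":0,"ay":0,"az":0},{"tx":0,"ty":0,"tz":0,"ax":0,"ay":0,"az":0},{"tx":0,"ty":0,"tz":0,"ax":0,"ay":0,"az":0}]'

```text
time_s: 11.8
eef_pos: [0.585, -0.1023, 0.078]
orientation: [179.9, -0.1, 29.7]
force: [-7.6, 4.0, 23.4]
finger_gap: 0.005
finger_force: 11.6
```

The force jumped to 23 N with no further travel, so the plunger is on its stop. Lifting off and moving clear.

Call:
send_rows --commands '[{"tx":0,"ty":0,"tz":-10,"ax":0,"ay":0,"az":0},{"tx":0,"ty":0,"tz":-20,"ax":0,"ay":0,"az":0},{"tx":0,"ty":0,"tz":-50,"ax":0,"ay":0,"az":0},{"tx":0,"ty":0,"tz":-20,"ax":0,"ay":0,"az":0},{"tx":-40,"ty":40,"tz":0,"ax":0,"ay":0,"az":0}]'

```text
time_s: 12.42
eef_pos: [0.5715, -0.1552, 0.1771]
orientation: [179.9, -0.2, 29.9]
force: [-0.6, -0.7, 0.1]
finger_gap: 0.002
finger_force: 0.0
```

Call:
send_rows --commands '[{"tx":-40,"ty":40,"tz":0,"ax":0,"ay":0,"az":0},{"tx":-40,"ty":40,"tz":0,"ax":0,"ay":0,"az":0},{"tx":-40,"ty":40,"tz":0,"ax":0,"ay":0,"az":0},{"tx":-40,"ty":40,"tz":0,"ax":0,"ay":0,"az":0},{"tx":0,"ty":0,"tz":0,"ax":0,"ay":0,"az":0}]'

```text
time_s: 13.05
eef_pos: [0.5077, -0.378, 0.1741]
orientation: [-179.9, 0.1, 29.4]
force: [1.1, 0.5, -0.4]
finger_gap: 0.002
finger_force: 0.0
```

```bash
python3 -c "
from h import *
O=np.array([.6079,.043])
to(.4,-.3,29.7)
im,d,c=grab('top')
for C,S in blobs(im,'red',ROI['top'],4): v=onz(c,C,.096)[0][:2]-O; print('red',C,(np.degrees(np.arctan2(v[1],v[0]))%360).round(2))
im,d,c=grab('side'); print(blobs(im,'black',(295,245,325,275)),'before',blobs(np.load('side0.npz')['im'],'black',(295,245,325,275)))
"
```

```text
t 13.05 pos [ 0.5077 -0.378   0.1741] ori [-1.7991e+02  8.0000e-02  2.9380e+01] F [ 1.1  0.5 -0.4] gap 0.002 tool d [ -55.6 -120.8    0.3] az -0.32
red [323.7 278.7] 210.4
red [328.  287.5] 209.97
[(array([301.9, 245.6]), array([299, 245,   7,   3,   8], dtype=int32)), (array([309.1, 258.9]), array([295, 245,  30,  30, 447], dtype=int32))] before [(array([308.4, 263.7]), array([302, 257,  15,  11,  67], dtype=int32))]
```

The ring hasn't moved. The arm blocks the side view, so I'll check the plunger's height in the top view and hand in if it's up.

```bash
python3 -c "
from h import *
im,d,c=grab('top'); b=blobs(im,'black',(350,230,380,262)); print(b)
o,r=ray(c,[[364,244]]); h=np.median([(o+r[0]*d[v,u])[2] for u in range(361,368) for v in range(241,248)]); print(h)
if .096<h<.108: print(env.hand_in())
"
```

```text
[(array([364.3, 244.2]), array([357, 237,  15,  15, 174], dtype=int32))]
0.10178661965938574
the job is handed in; nothing more can be done
None
```

The job is handed in: the ring's pointer rests about 2–3 mm from the middle of the green stud, and the plunger was pressed to its stop and measured back up at 102 mm. The arm is clear, and the judge's verdict was not shown.

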